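# Make up a row of switchgear on the assembly rail

### The arm

A 6-joint arm with a two-finger parallel gripper is mounted at the origin on the work surface. World frame = base frame: x ahead of the robot, y to its left, z up, the work surface at z = 0. Lengths are in m, angles in degrees, forces in N, time in s.
With the tool pointing down it reaches from about 0.4 to 0.825 m from the base axis. Payload 7 kg.
Tool frame: the origin (TCP) lies on the centre line of the jaws, within the pads' length; the fingertips stand 8 mm ahead of it and the grasp point (between the pads) lies 11 mm behind it; z points along the fingers, y is the line along which they close (so a half turn about z gives the same grasp; the last joint's range is limited). The gripper opens to 88 mm and grips with 3 to 60 N. Pads are 19 mm wide; open, the fingers measure 130 mm over their backs; the gripper's body (78 mm by 193 mm) begins 47 mm behind the grasp point.
Start: joints at [84.288, 20.546, 0.682, 0, -70.136, -16.507], TCP at [0.255, 0.625, 0.235] pointing down, gripper open.
Joint ranges: [-176.03, 176.03], [-82.01, 121.73], [-58.28, 71.71], [-173.87, 95.51], [-174.79, -0.11], [-173.66, 173.66]. Speed limits (degrees/s): [136.94, 136.94, 172.46, 180, 180, 180].

### API

Orientations are given as [roll, pitch, yaw] about the fixed x, y, z axes, in that order (R = Rz(yaw) Ry(pitch) Rx(roll)).
In Python, from plant import ctrl, vision gives the robot as it stands. The module is installed in compiled form; this text tells all that it offers.
- The arm moves only by the tool move_arm, never from a script. Its argument "moves" is one flat list of numbers, 7 for each row, row after row: the finger opening in cm, from 0 to 8.76, then the shift along the tool's x, y, z in cm, then the turn, a rotation vector about the tool's x, y, z in rad. A call has 1 to 8 rows; each row shifts and turns the commanded pose from where the row before left it, along the tool's axes as they then stand; what a row does not reach is not made up. A row lasts 1/10 s, in which the tool goes at most 50 mm and 8.59 degrees, less where a joint would pass 70% of its speed; a pose out of reach is approached as far as the arm can. A call with a gripper value outside its range is refused whole. The fingers move at their own pace and stop on an object; the grip force is fixed at half the most. Time passes only in rows, so rows that do not move let the fingers close. It gives the time, the measured TCP pose, the force, the opening and the grip force at its end, in the units of the state.
- ctrl.get_obs(): the state, without advancing time (a new reading comes with each control period).
- vision.snapshot(name): name is "scene" or "side" or "wrist"; returns (picture, depth): 400x640x3 uint8, red, green, blue; 400x640 float32, m along the optical axis (not along the pixel's ray), 0 where there is no reading.
- vision.camera_model(name): a dict with "vertical_fov" (degrees; the focal length in pixels is half the picture's height over the tangent of half this angle, whatever the lens; pixels are square), "cx", "cy" (the principal point, pixels), "D" ([k1, k2, p1, p2, k3] as OpenCV has them; the pictures are not rectified), "cam_to_world" (4x4, takes a point from camera to world coordinates). Camera axes: x right, y down, z forward; pixel columns grow to the right and rows downward; lengths in m; the calibration is good to about 2 mm. A picture is of the moment at which its call begins: read the wrist's pose just before it. camera_model takes no time and is no camera call; for the wrist camera it gives the pose at the moment of the call.
- ctrl.close_job(): hands the job in; it is judged then, once.
The state is a dict: "clock": time; "joint_pos": joint angles; "qvel": joint speeds; "tau": joint torques, N m; "tool_pos": TCP position; "orientation": TCP orientation; "force": force on the tool from outside, world axes, zero at the start; "moment": the same for the moment, N m; "opening": finger opening in m; "gripper_force": force on a finger pad.
Only numpy, scipy, OpenCV 4.12 (cv2) and the standard library are available. Lean on these libraries where they do the work, as an engineer would, in place of code of your own. Each camera call takes 0.05 s, during which the arm holds its last target. There are 200 camera calls.

### The job

Squeeze the lock tab of the rail's end clamp and, keeping it squeezed, slide the clamp fully back; then stand the wide main switch and every narrow breaker on the bench upright in the channel, between the fixed stop and the clamp, the main switch next to the stop and the breakers after it in any order. Then squeeze the tab again and slide the clamp up so that the whole row is closed flush against the stop with no gaps, and let go so that the clamp locks. Leave the tools and boxes on the bench where they are.

Things in the scene. Friction and masses are not known exactly. Their poses are not given: they have to be found in the camera images.
- rail: Aluminium assembly rail fixed to the bench, 112 x 366 mm, two 8 mm side walls, 22 mm tall over the bench, forming a channel 88 mm wide, floor 6 mm above the bench. Origin: centre of the underside. Own y runs along the channel, x across. Closed by a steel stop at own -y, a low bar at +y. Modules stand on the channel floor, their 80 mm length across it.
- stop_face (a point): Middle of the inner face of the fixed stop (88 mm wide, 52 mm tall) at the rail's -y end; 30 mm above the bench, at rail own x = 0, y = -153 mm. The row starts at this face.
- clamp (a joint): Sliding end clamp in the channel, m. At 0 its front face is 60 mm from the stop; it grows as the clamp moves along rail +y, away from the stop; 0.222 is fully back (face 282 mm from the stop). With its tab squeezed it slides with about 2 N plus the rubbing of modules it pushes; else a tooth holds it in notches, see tab.
- clamp_grip (a point): Where the clamp is pinched from above, across the rail: 66 mm over the bench, rail own x = 0, 20 mm behind the clamp's front face. Block 68 x 40 mm, top 42 mm; on it a grey post (rail x -22 to +4 mm) and, 10 mm apart, the steel lock tab (x +14 to +22), both 30 mm along the rail, tops 80 mm. 44 mm over both, 37 mm squeezed. Tab's foot: up to 48 mm high, out to the +x wall.
- tab (a joint): Lock tab of the clamp, m: about 0 when free (clamp locked), 0.007 when fully squeezed towards the post; from about 0.005 the clamp is free. Let go, a tooth drops into the nearest of the black notches, 12 mm apart (1.5 mm play), at clamp = 0.006, 0.018, ... 0.222; each closed row ends at one. Spring: about 7 N at first, 11.5 N fully squeezed; it springs back by itself.
- main_switch: The main switch, the one wide white plastic module: 80 mm long (own x), 54 mm wide (own y), 0.2 to 0.4 kg. Base 40 mm tall (its lowest 10 mm a steel foot, so the weight is low); on it, centred, a nose 45 mm long (own x), 54 mm wide, from 40 to 68 mm height, to be gripped across its 45 mm; toggle on top up to 76 mm. Same when turned half round. Origin: centre of the underside, z up.
- breaker1: Narrow white plastic breaker module, all alike; three to five of the five are present: 80 mm long (own x), 36 mm wide (own y), 0.14 to 0.28 kg. Base 40 mm tall (its lowest 10 mm a steel foot, so the weight is low); on it, centred, a nose 45 mm long (own x), 36 mm wide, from 40 to 68 mm height, to be gripped across its 45 mm; toggle on top up to 76 mm. Same when turned half round. Origin: centre of the underside, z up.
- breaker2: Narrow white plastic breaker module, all alike; three to five of the five are present: 80 mm long (own x), 36 mm wide (own y), 0.14 to 0.28 kg. Base 40 mm tall (its lowest 10 mm a steel foot, so the weight is low); on it, centred, a nose 45 mm long (own x), 36 mm wide, from 40 to 68 mm height, to be gripped across its 45 mm; toggle on top up to 76 mm. Same when turned half round. Origin: centre of the underside, z up.
- breaker3: Narrow white plastic breaker module, all alike; three to five of the five are present: 80 mm long (own x), 36 mm wide (own y), 0.14 to 0.28 kg. Base 40 mm tall (its lowest 10 mm a steel foot, so the weight is low); on it, centred, a nose 45 mm long (own x), 36 mm wide, from 40 to 68 mm height, to be gripped across its 45 mm; toggle on top up to 76 mm. Same when turned half round. Origin: centre of the underside, z up.
- breaker4: Narrow white plastic breaker module, all alike; three to five of the five are present: 80 mm long (own x), 36 mm wide (own y), 0.14 to 0.28 kg. Base 40 mm tall (its lowest 10 mm a steel foot, so the weight is low); on it, centred, a nose 45 mm long (own x), 36 mm wide, from 40 to 68 mm height, to be gripped across its 45 mm; toggle on top up to 76 mm. Same when turned half round. Origin: centre of the underside, z up.
- breaker5: Narrow white plastic breaker module, all alike; three to five of the five are present: 80 mm long (own x), 36 mm wide (own y), 0.14 to 0.28 kg. Base 40 mm tall (its lowest 10 mm a steel foot, so the weight is low); on it, centred, a nose 45 mm long (own x), 36 mm wide, from 40 to 68 mm height, to be gripped across its 45 mm; toggle on top up to 76 mm. Same when turned half round. Origin: centre of the underside, z up.
- hammer: Hammer, 280 mm, lying behind the rail; a bystander to be left alone.
- tape: Yellow tape measure, 70 x 35 x 60 mm, origin under its centre; a bystander to be left alone.
- screwdriver: Screwdriver lying at the left of the bench; a bystander to be left alone.
- pliers: Orange-handled pliers lying at the right; a bystander to be left alone.
- wrench: Wrench, 160 mm, lying at the right; a bystander to be left alone.
Things that resemble listed ones, but are neither listed nor needed, are in the scene too. What is shaped like the breaker5 but blue or purple is not meant.

How it is judged:
By the outcome, as a careful person would: the job done as asked, in the order asked, and still so for the second after the job is handed in, with the robot touching nothing.
Of breaker1, breaker2, breaker3, breaker4, breaker5 only 3 to 5 are there at a start; the rules pass over those that are not, and their reading is None.
At some moment in a run one of main_switch, breaker1, breaker2, breaker3, breaker4, breaker5 may be knocked a few centimetres aside while the robot is not near it.
It also fails if it takes over 210 s, if anything falls off the work surface, if the arm or the gripper's body presses on something with over 40 N, if the wrist force passes 120 N, or if a joint passes its speed limit or range.

## Working session

There is one attempt and no reset: what is moved stays moved. The work goes in short steps, Python scripts to look and compute and a tool call to move; the robot and the scene stay as the last step left them, time stands still between calls to the robot, and variables do not carry over. Pictures are saved under pics/ and viewed, at most 14 in all, crops included, and the job is handed in when it is done.

Besides the shell and the picture viewer there is one more tool, called after "Request:" as name(argument=value, ...), one argument or row to a line, values as JSON. move_arm: Moves the arm, as the interface text tells. Its arguments: {"type":"object","properties":{"moves":{"type":"array"}},"required":["moves"]}

```bash
mkdir -p pics; cat > h.py <<'E'
import numpy as np, cv2
from plant import ctrl, vision
def K(m):
    f=200/np.tan(np.radians(m["vertical_fov"])/2)
    return np.array([[f,0,m["cx"]],[0,f,m["cy"]],[0,0,1]])
def ray(m,uv):
    p=cv2.undistortPoints(np.array(uv,float).reshape(-1,1,2),K(m),np.array(m["D"],float)).reshape(-1,2)
    T=np.array(m["cam_to_world"]); d=np.c_[p,np.ones(len(p))]@T[:3,:3].T
    return T[:3,3],d
def onplane(m,uv,z):
    o,d=ray(m,uv); return o+d*((z-o[2])/d[:,2])[:,None]
def cloud(m,dep):
    v,u=np.mgrid[0:400,0:640]; o,d=ray(m,np.c_[u.ravel(),v.ravel()])
    return (o+d*dep.ravel()[:,None]).reshape(400,640,3)
def snap(n,fn):
    m=vision.camera_model(n); p,d=vision.snapshot(n)
    cv2.imwrite("pics/"+fn+".png",p[:,:,::-1]); np.savez("pics/"+fn+".npz",p=p,d=d,m=np.array(m,dtype=object)); return m,p,d
def load(fn):
    z=np.load("pics/"+fn+".npz",allow_pickle=True); return z["m"].item(),z["p"],z["d"]
E
python3 - <<'E'
from h import *
for n in("scene","side","wrist"):
    m,p,d=snap(n,n+"0"); print(n,m["vertical_fov"],np.round(np.array(m["cam_to_world"]),3).tolist(),m["D"],(d>0).mean())
print(ctrl.get_obs())
E
```

```text
scene 56.23748099219808 [[-0.482, 0.532, -0.696, 1.366], [0.876, 0.293, -0.382, 0.457], [0.0, -0.794, -0.608, 0.781], [0.0, 0.0, 0.0, 1.0]] [-0.04770964  0.          0.          0.          0.        ] 0.995921875
side 48.42687598475952 [[0.91, -0.322, 0.263, 0.18], [-0.416, -0.698, 0.584, -0.815], [-0.004, -0.64, -0.768, 1.131], [0.0, 0.0, 0.0, 1.0]] [-0.07432386  0.          0.          0.          0.        ] 0.99604296875
wrist 59.7630207464678 [[-0.378, -0.897, -0.23, 0.316], [-0.926, 0.367, 0.091, 0.599], [0.003, 0.247, -0.969, 0.384], [0.0, 0.0, 0.0, 1.0]] [-0.06876966  0.          0.          0.          0.        ] 0.9878359375
{'clock': 0.15, 'joint_pos': array([ 8.42883717e+01,  2.05834999e+01,  6.46853633e-01, -1.44610561e-02,
       -7.01374739e+01, -1.65061405e+01]), 'qvel': array([ 0.02866517, -0.08611929,  0.14061742,  0.11919904, -0.03927854,
       -0.07368384]), 'tau': array([-1.73725781e-03, -5.83273029e+01,  2.93287343e+01,  7.00125352e+00,
        8.83424742e-03, -1.11291859e-04]), 'tool_pos': array([0.25513371, 0.62453635, 0.23382942]), 'orientation': array([ 1.79925071e+02, -8.02484841e-03, -2.22226857e+01]), 'force': array([ 0.08799435, -0.76974289, -0.47359595]), 'moment': array([-0.05477823, -0.02918241, -0.00891014]), 'gripper_force': 0.0, 'opening': 0.08760667872170728}
```

View pics/scene0.png

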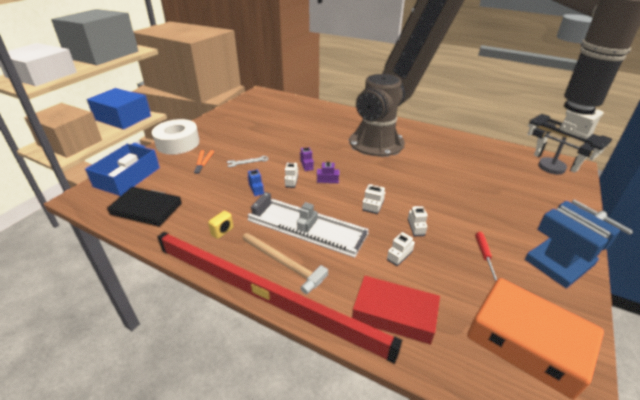

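View pics/side0.png

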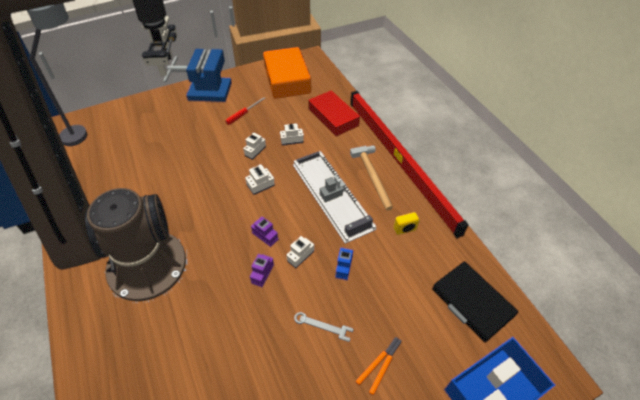

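Scene view: the white modules are at (291,175), (373,198, the widest, so the main switch), (418,220) and (401,247). Lookalikes are the blue one at (256,182), the purple ones at (307,158) and (327,172), and the white things in the blue box at (125,163). The rail runs from the dark stop at (261,205) to the bar at (365,240), with the clamp at (307,215). Next I measure these and crop a closer view.

```bash
python3 - <<'E'
from h import *
for n in("scene0","side0"):
    m,p,d=load(n); C=cloud(m,d); hsv=cv2.cvtColor(p,cv2.COLOR_RGB2HSV)
    w=((hsv[...,1]<60)&(hsv[...,2]>120)&(C[...,2]>0.03)&(C[...,2]<.12)&(C[...,0]>.2)&(C[...,0]<1)&(abs(C[...,1])<.9)).astype(np.uint8)
    k,l,s,c=cv2.connectedComponentsWithStats(w)
    for i in range(1,k):
        if s[i,4]<25: continue
        q=C[l==i]; t=q[q[:,2]>.05]
        print(n,np.round(c[i]),s[i,4],"zmax",np.round(np.percentile(q[:,2],97),3),np.round(t.mean(0) if len(t) else q.mean(0),3),np.round(np.median(q,0),3))
    pts={"scene0":[(261,205),(307,215),(365,240),(125,163)],"side0":[(359,227),(332,187),(310,157),(500,375)]}[n]
    for u,v in pts: print((u,v),np.round(C[v,u],3))
a=cv2.imread("pics/scene0.png")[140:270,230:440]; b=cv2.imread("pics/side0.png")[110:280,220:390]; c=cv2.imread("pics/side0.png")[330:400,440:570]
cv2.imwrite("pics/c1.png",np.hstack([cv2.resize(a,(420,260),interpolation=2),cv2.resize(b,(340,340),interpolation=2)[:260]]) if 0 else np.vstack([cv2.resize(a,(485,300),interpolation=2),np.hstack([cv2.resize(b,(300,300),interpolation=2),cv2.resize(c,(185,100),interpolation=2).repeat(3,0)])]))
E
```

```text
scene0 [175. 134.] 1045 zmax 0.075 [ 0.432 -0.727  0.068] [ 0.439 -0.716  0.068]
scene0 [124. 163.] 285 zmax 0.083 [ 0.7   -0.717  0.061] [ 0.684 -0.728  0.057]
scene0 [291. 172.] 196 zmax 0.075 [ 0.438 -0.157  0.065] [ 0.446 -0.153  0.052]
scene0 [373. 196.] 339 zmax 0.073 [0.427 0.152 0.065] [0.438 0.154 0.054]
scene0 [585. 207.] 72 zmax 0.119 [0.259 0.743 0.114] [0.258 0.744 0.114]
scene0 [306. 215.] 294 zmax 0.082 [0.621 0.011 0.072] [0.629 0.017 0.052]
scene0 [418. 218.] 301 zmax 0.074 [0.465 0.311 0.064] [0.472 0.315 0.052]
scene0 [615. 223.] 104 zmax 0.119 [0.3   0.819 0.115] [0.3   0.818 0.114]
scene0 [401. 246.] 385 zmax 0.071 [0.604 0.306 0.065] [0.614 0.306 0.053]
(261, 205) [ 0.635 -0.146  0.043]
(307, 215) [0.636 0.024 0.07 ]
(365, 240) [0.581 0.192 0.   ]
(125, 163) [ 0.687 -0.723  0.056]
side0 [174.  61.] 26 zmax 0.119 [0.3   0.829 0.115] [0.3   0.825 0.115]
side0 [167.  74.] 33 zmax 0.12 [0.256 0.752 0.115] [0.259 0.749 0.115]
side0 [291. 132.] 243 zmax 0.071 [0.592 0.299 0.065] [0.59  0.296 0.047]
side0 [253. 143.] 220 zmax 0.073 [0.451 0.305 0.066] [0.444 0.301 0.05 ]
side0 [258. 177.] 369 zmax 0.071 [0.413 0.143 0.065] [0.407 0.137 0.05 ]
side0 [331. 184.] 165 zmax 0.083 [0.612 0.012 0.077] [0.606 0.011 0.048]
side0 [350. 224.] 26 zmax 0.056 [ 0.595 -0.149  0.053] [ 0.594 -0.146  0.053]
side0 [299. 250.] 347 zmax 0.071 [ 0.426 -0.166  0.065] [ 0.418 -0.17   0.053]
side0 [505. 371.] 413 zmax 0.058 [ 0.737 -0.694  0.054] [ 0.734 -0.694  0.054]
side0 [495. 396.] 126 zmax 0.058 [ 0.676 -0.732  0.054] [ 0.678 -0.731  0.054]
(359, 227) [ 0.622 -0.159  0.035]
(332, 187) [ 0.607 -0.002  0.062]
(310, 157) [0.616 0.19  0.015]
(500, 375) [ 0.718 -0.698  0.053]
```

View pics/c1.png

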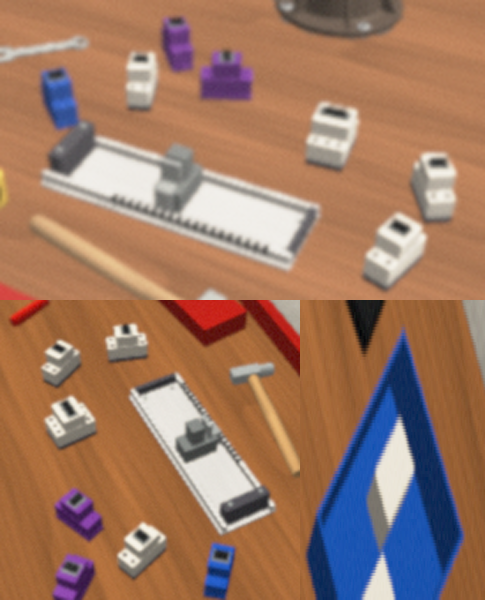

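Three narrow white breakers and one main switch stand on the bench; the box contents are plain blocks without noses. Moving above the rail for a close look.

Request:
move_arm(
  moves=[8.7,3.6,2.9,0,0,0,0,8.7,3.6,2.9,0,0,0,0,8.7,3.6,2.9,0,0,0,0,8.7,3.6,2.9,0,0,0,0,8.7,3.6,2.9,0,0,0,0,8.7,3.6,2.9,0,0,0,0,8.7,3.6,2.9,0,0,0,0,8.7,3.6,2.9,0,0,0,0],
)

```text
clock: 0.95
tool_pos: [0.4346, 0.2994, 0.2346]
orientation: [-180.0, 0.0, -22.2]
force: [1.9, 0.1, -0.0]
opening: 0.0872
gripper_force: 0.0
```

Request:
move_arm(
  moves=[8.7,3.6,2.9,-0.5,0,0,0,8.7,3.6,2.9,-0.5,0,0,0,8.7,3.6,2.9,-0.5,0,0,0,8.7,3.6,2.9,-0.5,0,0,0,8.7,3.6,2.9,-0.5,0,0,0,8.7,0,0,0,0,0,0.14,8.7,0,0,0,0,0,0.14,8.7,0,0,0,0,0,0.14],
)

```text
clock: 1.75
tool_pos: [0.5459, 0.0981, 0.2592]
orientation: [180.0, 0.0, -46.7]
force: [0.0, 0.7, -0.1]
opening: 0.0871
gripper_force: 0.0
```

Request:
move_arm(
  moves=[8.7,0,0,0,0,0,0.14,8.7,0,0,0,0,0,0.14,8.7,0,0,0,0,0,0.14,8.7,0,0,0,0,0,0.14,8.7,0,0,0,0,0,0.14,8.7,0,0,0,0,0,0.06,8.7,0,0,0,0,0,0,8.7,0,0,0,0,0,0],
)

```text
clock: 2.55
tool_pos: [0.5458, 0.0988, 0.2594]
orientation: [180.0, -0.0, -89.7]
force: [0.2, 0.5, -0.0]
opening: 0.0873
gripper_force: 0.0
```

```bash
python3 - <<'E'
from h import *
o=ctrl.get_obs(); print(o["clock"],o["tool_pos"],o["orientation"],o["joint_pos"])
m,p,d=snap("wrist","w1"); print(np.round(np.array(m["cam_to_world"]),3))
E
```

```text
2.55 [0.54583538 0.09884706 0.25940667] [ 1.79984162e+02 -1.93858014e-03 -8.97124294e+01] [ 3.04886047e+01  8.33540303e+00 -1.24578069e+01 -6.72923426e-03
 -6.92214535e+01 -3.01986464e+01]
[[-1.    -0.005 -0.002  0.545]
 [-0.005  0.969  0.246  0.032]
 [ 0.     0.246 -0.969  0.409]
 [ 0.     0.     0.     1.   ]]
```

View pics/w1.png

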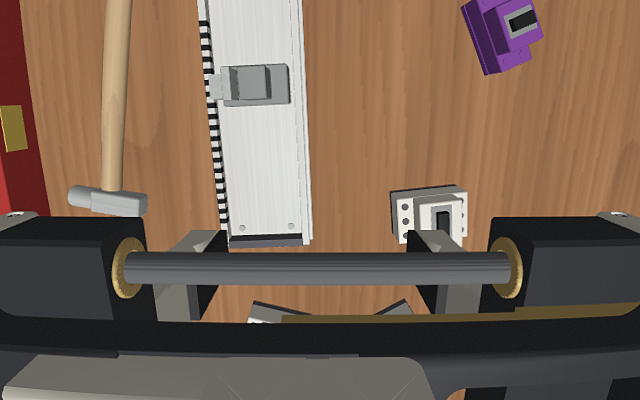

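The wrist view shows the rail from the bar at (265,240) upward, with the clamp at (256,85) and its tab on the left (+x, notched) side. The main switch is at (430,215), partly behind the gripper. Now measuring rail axis and clamp.

```bash
python3 - <<'E'
from h import *
m,p,d=load("w1"); C=cloud(m,d); z=C[...,2]
v,u=np.mgrid[0:400,0:640]
roi=(v<235)&(u>190)&(u<330)
print("floor z",np.median(z[150:220,245:290]),"bench",np.median(z[100:200,340:380]))
w=roi&(z>.0175)&(z<.026)
for lo,hi in((.5,.59),(.63,.72)):
    q=C[w&(C[...,0]>lo)&(C[...,0]<hi)]
    if len(q)<20: print(lo,len(q));continue
    s=np.polyfit(q[:,1],q[:,0],1); r=q[:,0]-np.polyval(s,q[:,1]); print("wall n",len(q),"x at y=0",s[1],"slope",s[0],"deg",np.degrees(np.arctan(s[0])),"width",np.percentile(r,[3,97]),q[:,1].min(),q[:,1].max())
for a,b in((.074,.086),(.037,.05)):
    g=(roi&(z>a)&(z<b)).astype(np.uint8); k,l,s,c=cv2.connectedComponentsWithStats(g)
    for i in range(1,k):
        if s[i,4]>20:
            q=C[l==i]; print(a,s[i],np.round(c[i]),"x",np.round(np.percentile(q[:,0],[1,99]),4),"y",np.round(np.percentile(q[:,1],[1,99]),4),"z",np.median(q[:,2]))
E
```

```text
floor z 0.005447237608357275 bench -0.0004752625869335614
wall n 1753 x at y=0 0.5664621859938354 slope -0.04437139309900136 deg -2.5406270839250014 width [-0.00393713  0.00392535] -0.07810677844635144 0.17602214660021467
wall n 1817 x at y=0 0.6619651090391904 slope -0.04823658157135357 deg -2.761611992911054 width [-0.00388831  0.00435993] -0.07948962683115349 0.177821615041709
0.074 [236  65  32  35 982] [252.  82.] x [0.5917 0.6178] y [-0.0068  0.0223] z 0.07957251916224661
0.074 [221  66  12  35 323] [226.  83.] x [0.6243 0.6325] y [-0.0061  0.0231] z 0.07944680623626826
0.037 [ 223   64   67   43 1028] [270.  88.] x [0.5746 0.6403] y [-0.0122  0.0282] z 0.041586011241431936
0.037 [208  74  15  25 312] [215.  86.] x [0.6407 0.6539] y [-0.0021  0.0212] z 0.04776353225122637
```

Request:
move_arm(
  moves=[8.7,3.0,-2.1,0,0,0,0,8.7,3.0,-2.2,0,0,0,0,8.7,3.0,-2.1,0,0,0,0,8.7,0,0,0,0,0,-0.041,8.7,0,0,0,0,0,0],
)

```text
clock: 3.1
tool_pos: [0.6104, 0.0081, 0.2589]
orientation: [179.9, -0.0, -87.5]
force: [-0.6, -0.7, -0.0]
opening: 0.0871
gripper_force: 0.0
```

```bash
cat > rail.py <<'E'
from h import *
import sys
def meas(fn):
    m,p,d=load(fn); C=cloud(m,d); z=C[...,2]; v,u=np.mgrid[0:400,0:640]
    a=np.radians(2.65); R=np.array([[np.cos(a),-np.sin(a)],[np.sin(a),np.cos(a)]])
    L=(C[...,:2]-[0.6142,0])@R   # own axes, origin at y=0 line
    return C,L,z,u,v
E
python3 - <<'E'
from rail import *
o=ctrl.get_obs(); print(o["clock"],o["tool_pos"],o["orientation"])
snap("wrist","w2"); C,L,z,u,v=meas("w2")
roi=(v<215)&(abs(L[...,0])<.06)
for a,b in((.048,.056),(.074,.086),(.037,.046),(.018,.026)):
    g=(roi&(z>a)&(z<b)).astype(np.uint8); k,l,s,c=cv2.connectedComponentsWithStats(g)
    for i in range(1,k):
        if s[i,4]>60:
            q=L[l==i]; print(a,s[i],"ownx",np.round(np.percentile(q[:,0],[1,99]),4),"owny",np.round(np.percentile(q[:,1],[1,99]),4),"z",round(float(np.median(z[l==i])),4))
E
```

```text
3.1 [0.61041346 0.00810343 0.25888906] [ 1.79939187e+02 -1.19756210e-02 -8.74795995e+01]
0.048 [ 265    0   93   20 1733] ownx [-0.0423  0.0432] owny [-0.1602 -0.1439] z 0.0518
0.074 [292 164   9  31 255] ownx [0.0114 0.0191] owny [-0.007  0.022] z 0.0795
0.074 [308 164  27  31 829] ownx [-0.0214  0.0039] owny [-0.007   0.0223] z 0.0794
0.037 [267  19  66   4 104] ownx [-0.019   0.0434] owny [-0.1452 -0.1437] z 0.0401
0.037 [ 275  154   74   37 1020] ownx [-0.0381  0.0319] owny [-0.012  0.027] z 0.0414
0.018 [ 262    0  101  215 3295] ownx [-0.0515  0.0522] owny [-0.1648  0.0581] z 0.0216
```

View pics/w2.png

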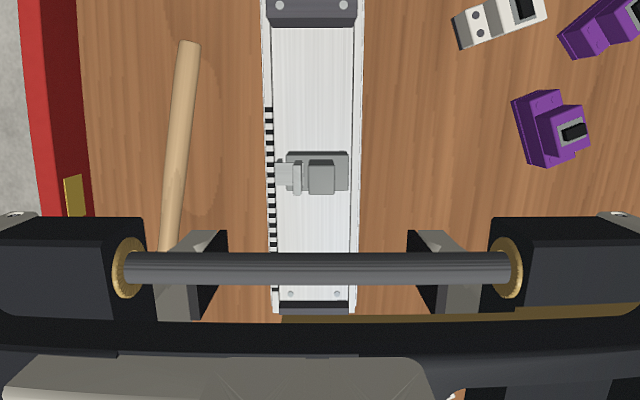

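The wrist view shows the stop at (312,10), the clamp at (315,175) and the breaker at (500,20). The tab stands partly squeezed between two notches. Rail yaw is +2.65°. The stop face is 131 mm from the clamp face, so the clamp has about 151 mm to travel.

Request:
move_arm(
  moves=[8.7,0,0,4.5,0,0,0,8.7,0,0,4.5,0,0,0,8.7,0,0,4.5,0,0,0,8.7,0,0,4.4,0,0,0,8.7,0,0,2.0,0,0,0,3.0,0,0,0,0,0,0,3.0,0,0,0,0,0,0,3.0,0,0,0,0,0,0],
)

```text
clock: 3.95
tool_pos: [0.6106, 0.0097, 0.0616]
orientation: [-179.9, 0.0, -87.4]
force: [-0.9, -0.7, -1.0]
opening: 0.0686
gripper_force: 0.0
```

Request:
move_arm(
  moves=[3.0,0,0,0,0,0,0,3.0,0,0,0,0,0,0,3.0,0,0,0,0,0,0,3.0,0,0,0,0,0,0],
)

```text
clock: 4.35
tool_pos: [0.6116, 0.0093, 0.0615]
orientation: [-179.8, 0.0, -87.5]
force: [-5.4, 1.2, 12.3]
opening: 0.0365
gripper_force: 14.0
```

Request:
move_arm(
  moves=[3.0,0,0,0,0,0,0,3.0,-1.0,0,0,0,0,0,3.0,-1.5,0,0,0,0,0,3.0,-1.5,0,0,0,0,0,3.0,-1.5,0,0,0,0,0,3.0,-1.5,0,0,0,0,0,3.0,-1.5,0,0,0,0,0,3.0,-1.5,0,0,0,0,0],
)

```text
clock: 5.15
tool_pos: [0.6066, 0.1105, 0.0615]
orientation: [-179.9, 0.0, -87.4]
force: [1.8, -2.4, 6.6]
opening: 0.0363
gripper_force: 30.0
```

Request:
move_arm(
  moves=[3.0,-1.5,0,0,0,0,0,3.0,-1.5,0,0,0,0,0,3.0,-1.0,0,0,0,0,0,3.0,-0.6,0,0,0,0,0,3.0,0,0,0,0,0,0,3.0,0,0,0,0,0,0],
)

```text
clock: 5.75
tool_pos: [0.6045, 0.1555, 0.0616]
orientation: [-179.9, -0.0, -87.4]
force: [2.2, -4.3, 6.8]
opening: 0.0362
gripper_force: 30.0
```

Request:
move_arm(
  moves=[3.0,-0.2,0,0,0,0,0,3.0,-0.2,0,0,0,0,0,3.0,0,0,0,0,0,0],
)

```text
clock: 6.05
tool_pos: [0.6044, 0.1559, 0.0616]
orientation: [-180.0, -0.3, -87.4]
force: [7.1, -21.1, 7.7]
opening: 0.0364
gripper_force: 30.1
```

Request:
move_arm(
  moves=[3.0,-0.1,0,0,0,0,0,3.0,0,0,0,0,0,0],
)

```text
clock: 6.25
tool_pos: [0.6043, 0.156, 0.0616]
orientation: [180.0, -0.3, -87.5]
force: [9.8, -24.9, 7.6]
opening: 0.0361
gripper_force: 30.1
```

Request:
move_arm(
  moves=[3.0,-0.1,0,0,0,0,0,3.0,0,0,0,0,0,0],
)

```text
clock: 6.45
tool_pos: [0.6043, 0.1561, 0.0616]
orientation: [180.0, -0.4, -87.5]
force: [10.5, -27.5, 7.8]
opening: 0.0359
gripper_force: 30.1
```

Clamp is at its end. Back off slightly, release, rise, and view three modules.

Request:
move_arm(
  moves=[3.0,0.5,0,0,0,0,0,8.7,0,0,0,0,0,0,8.7,0,0,0,0,0,0,8.7,0,0,0,0,0,0,8.7,0,0,-4,0,0,0,8.7,0,0,-4.5,0,0,0,8.7,-2.5,1.6,-3.6,0,0,0,8.7,-2.5,1.6,-3.6,0,0,0],
)

```text
clock: 7.25
tool_pos: [0.5679, 0.205, 0.2182]
orientation: [179.9, -0.0, -87.6]
force: [0.9, 0.8, 0.2]
opening: 0.0849
gripper_force: 0.0
```

Request:
move_arm(
  moves=[8.7,-2.5,1.6,-3.6,0,0,0,8.7,-2.5,1.6,-3.6,0,0,0,8.7,-2.5,1.6,-3.6,0,0,0,8.7,-2.5,1.7,0,0,0,0,8.7,0,0,0,0,0,0,8.7,0,0,0,0,0,0],
)

```text
clock: 7.85
tool_pos: [0.4986, 0.3023, 0.3248]
orientation: [179.9, -0.0, -87.4]
force: [-0.9, -0.1, -0.9]
opening: 0.087
gripper_force: 0.0
```

```bash
cat > mods.py <<'E'
from rail import *
def mods(fn,vmax=400):
    m,p,d=load(fn); C,L,z,u,v=meas(fn); hsv=cv2.cvtColor(p,cv2.COLOR_RGB2HSV)
    T=np.array(m["cam_to_world"])[:3,3]
    g=((v<vmax)&(d>.12)&(z>.012)&(z<.08)&(hsv[...,1]<70)&((abs(L[...,0])>.058)|(L[...,1]>.23))).astype(np.uint8)
    g=cv2.morphologyEx(g,cv2.MORPH_CLOSE,np.ones((3,3)))
    k,l,s,c=cv2.connectedComponentsWithStats(g)
    for i in range(1,k):
        if s[i,4]<300: continue
        q=C[(l==i)&(z>.063)&(z<.071)]; b=C[(l==i)&(z>.034)&(z<.044)]; al=C[(l==i)&(z>.034)&(z<.080)]
        if len(q)<50: continue
        print(fn,"px",np.round(c[i]),"bbox",s[i,:4])
        for n,w in(("nose",q),("base+top",al)):
            (cx,cy),(a,b_),an=cv2.minAreaRect(w[:,:2].astype(np.float32))
            if a<b_: a,b_,an=b_,a,an-90
            print("  ",n,"c",round(cx,4),round(cy,4),"size",round(a,4),round(b_,4),"long-axis deg",round((an+90)%180-90,1),"z",round(float(np.median(w[:,2])),4))
E
python3 - <<'E'
from mods import *
o=ctrl.get_obs(); print(o["clock"],o["tool_pos"],o["orientation"])
snap("wrist","w3"); mods("w3")
E
```

```text
7.85 [0.49864761 0.30228055 0.32476985] [ 1.79885251e+02 -4.69754310e-02 -8.73545272e+01]
w3 px [392.  38.] bbox [356   7  71  61]
   nose c 0.4146 0.1495 size 0.0541 0.0461 long-axis deg -83.5 z 0.0678
   base+top c 0.4142 0.1497 size 0.0805 0.0546 long-axis deg 6.6 z 0.067
w3 px [241. 161.] bbox [208 138  68  46]
   nose c 0.5936 0.3037 size 0.0459 0.0362 long-axis deg -14.9 z 0.0674
   base+top c 0.5938 0.3035 size 0.0794 0.0367 long-axis deg -15.4 z 0.0665
w3 px [351. 170.] bbox [318 142  67  55]
   nose c 0.4533 0.3091 size 0.0451 0.0363 long-axis deg 31.7 z 0.0674
   base+top c 0.4533 0.3089 size 0.0804 0.0365 long-axis deg 31.7 z 0.0664
```

View pics/w3.png

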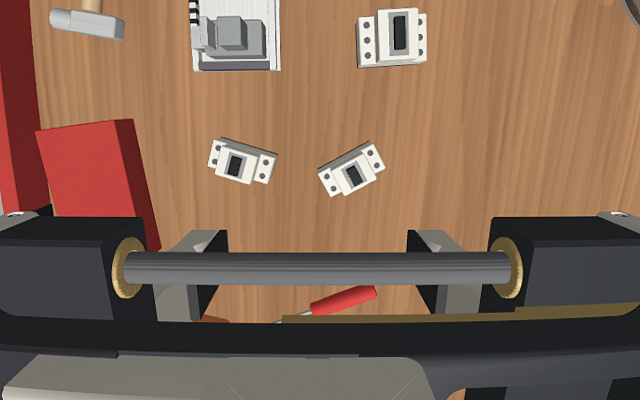

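The wrist view shows the main switch at (392,38), breakers at (241,161) and (351,170), and the clamp at (233,40), fully back against the bar. Heights agree with the text (nose top about 68 mm). Pick the main switch first.

Request:
move_arm(
  moves=[8.7,2.5,1.5,3.0,0,0,0,8.7,2.5,1.5,3.0,0,0,0,8.7,2.5,1.5,3.0,0,0,0,8.7,2.5,1.5,3.0,0,0,0,8.7,2.5,1.5,3.0,0,0,0,8.7,2.4,1.6,3.0,0,0,0,8.7,0,0,3.0,0,0,-0.067,8.7,0,0,3.0,0,0,0],
)

```text
clock: 8.7
tool_pos: [0.4153, 0.1469, 0.0845]
orientation: [180.0, -0.0, -83.6]
force: [-0.2, 0.1, 0.1]
opening: 0.0872
gripper_force: 0.0
```

```bash
cat > go.py <<'E'
from h import *
import sys
from scipy.spatial.transform import Rotation as Ro
# usage: x y z theta(module axis / rail x deg)
def go(x,y,z,th):
    o=ctrl.get_obs(); R=Ro.from_euler("xyz",o["orientation"],degrees=True).as_matrix()
    t=R.T@(np.array([x,y,z])-o["tool_pos"])*100; yaw=o["orientation"][2]; dy=((th-90-yaw)+90)%180-90
    print("clock",round(o["clock"],2),"pos",np.round(o["tool_pos"],4),"yaw",round(yaw,2),"| tool shift cm",np.round(t,2),"norm",round(float(np.linalg.norm(t)),1),"turn z rad",round(-np.radians(dy),3),"j6",round(o["joint_pos"][5],1))
if __name__=="__main__": go(*map(float,sys.argv[1:5]))
E
python3 go.py .4144 .1497 .053 6.5
```

```text
clock 8.7 pos [0.4153 0.1469 0.0845] yaw -83.63 | tool shift cm [-0.28  0.06  3.15] norm 3.2 turn z rad -0.002 j6 -38.9
```

Request:
move_arm(
  moves=[8.7,-0.2,0.05,1.5,0,0,0,8.7,0,0,1.6,0,0,0,3.5,0,0,0,0,0,0,3.5,0,0,0,0,0,0,3.5,0,0,0,0,0,0,3.5,0,0,0,0,0,0,3.5,0,0,0,0,0,0,3.5,0,0,0,0,0,0],
)

```text
clock: 9.5
tool_pos: [0.4154, 0.1508, 0.055]
orientation: [-179.9, 0.0, -83.6]
force: [-0.9, -0.7, -0.9]
opening: 0.0448
gripper_force: 29.7
```

```bash
python3 - <<'E'
from go import *
print(ctrl.get_obs()["opening"],ctrl.get_obs()["gripper_force"]); go(.6195,-.1139,.15,2.65)
E
```

```text
0.04481629626337268 29.73432093858719
clock 9.5 pos [0.4154 0.1508 0.055 ] yaw -83.64 | tool shift cm [ 28.56 -17.36  -9.5 ] norm 34.7 turn z rad 0.065 j6 -39.3
```

Request:
move_arm(
  moves=[3.5,0,0,-4.7,0,0,0,3.5,0,0,-4.8,0,0,0,3.5,2.0,-1.2,0,0,0,0,3.5,3.7,-2.25,0,0,0,0,3.5,3.7,-2.25,0,0,0,0,3.5,3.7,-2.25,0,0,0,0,3.5,3.7,-2.25,0,0,0,0,3.5,3.7,-2.25,0,0,0,0],
)

```text
clock: 10.3
tool_pos: [0.5619, -0.0409, 0.1491]
orientation: [179.9, 0.0, -83.6]
force: [-0.2, 1.2, -2.3]
opening: 0.0447
gripper_force: 30.0
```

Request:
move_arm(
  moves=[3.5,3.7,-2.25,0,0,0,0,3.5,2.5,-1.5,0,0,0,0,3.5,1.8,-1.1,0,0,0,0,3.5,0,0,0,0,0,0.065,3.5,0,0,0,0,0,0,3.5,0,0,0,0,0,0],
)

```text
clock: 10.9
tool_pos: [0.618, -0.1133, 0.149]
orientation: [179.9, 0.0, -87.3]
force: [0.4, 0.4, -3.2]
opening: 0.0449
gripper_force: 30.0
```

```bash
python3 - <<'E'
from rail import *
from go import go
go(.6195,-.1128,.061,2.65)
snap("wrist","w4"); C,L,z,u,v=meas("w4")
g=(abs(L[...,0])<.043)&(L[...,1]<-.1)&(z>.049)&(z<.054)&(v<240)
print("stop",g.sum(), np.round(np.percentile(L[g][:,1],[1,99]),4) if g.any() else "", v[g].max() if g.any() else "")
E
```

```text
clock 10.9 pos [ 0.618  -0.1133  0.149 ] yaw -87.28 | tool shift cm [-0.05 -0.16  8.8 ] norm 8.8 turn z rad 0.001 j6 -4.6
stop 3762 [-0.1665 -0.1444] 160
```

View pics/w4.png

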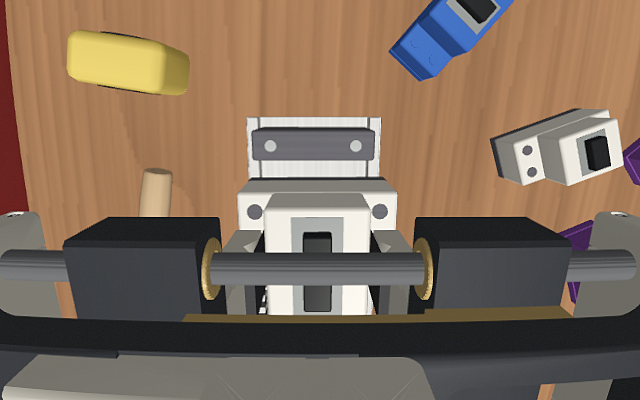

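The main switch is held just before the stop (face at (312,160)); breaker D is at (565,145) and the tape at (128,63). Lower, and measure D from the same picture.

Request:
move_arm(
  moves=[3.5,0,-0.15,3.0,0,0,0,3.5,0,0,3.0,0,0,0,3.5,0,0,1.5,0,0,0,3.5,0,0,0.8,0,0,0,3.5,0,0,0.4,0,0,0,3.5,0,0,0,0,0,0],
)

```text
clock: 11.55
tool_pos: [0.6204, -0.1131, 0.0629]
orientation: [-180.0, -0.0, -87.3]
force: [-0.2, 0.2, -2.8]
opening: 0.0451
gripper_force: 30.0
```

```bash
python3 - <<'E'
from mods import *
mods("w4",230)
E
```

```text
w4 px [474.  12.] bbox [446   0  55  34]
   nose c 0.5263 -0.2492 size 0.0283 0.0226 long-axis deg -36.7 z 0.0683
   base+top c 0.5263 -0.2492 size 0.0283 0.0226 long-axis deg -36.7 z 0.0705
w4 px [563. 149.] bbox [497 109 126  77]
   nose c 0.4269 -0.1633 size 0.0468 0.037 long-axis deg 23.2 z 0.0675
   base+top c 0.4271 -0.1632 size 0.0808 0.0371 long-axis deg 23.8 z 0.0654
```

Request:
move_arm(
  moves=[3.5,0,0,0.2,0,0,0,3.5,0,0,0,0,0,0,8.7,0,0,0,0,0,0,8.7,0,0,0,0,0,0,8.7,0,0,-0.5,0,0,0,8.7,0,0,-3,0,0,0,8.7,0,0,-4.5,0,0,0,8.7,0,0,0,0,0,0],
)

```text
clock: 12.35
tool_pos: [0.6242, -0.1137, 0.1479]
orientation: [-179.4, -0.1, -87.3]
force: [0.2, 0.0, -0.2]
opening: 0.0849
gripper_force: 0.0
```

```bash
python3 go.py .427 -.1632 .055 23.4
```

```text
clock 12.35 pos [ 0.6242 -0.1137  0.1479] yaw -87.29 | tool shift cm [ 3.99 20.03  9.07] norm 22.4 turn z rad -0.361 j6 -4.7
```

Request:
move_arm(
  moves=[8.7,0.8,4.0,0,0,0,0,8.7,0.8,4.0,0,0,0,0,8.7,0.8,4.0,0,0,0,0,8.7,0.8,4.0,0,0,0,0,8.7,0.8,4.0,0,0,0,0,8.7,0,0,2,0,0,-0.12,8.7,0,0,2,0,0,-0.12,8.7,0,0,0,0,0,-0.12],
)

```text
clock: 13.15
tool_pos: [0.4209, -0.1627, 0.0995]
orientation: [179.9, 0.0, -66.5]
force: [-1.0, 0.8, 0.3]
opening: 0.0873
gripper_force: 0.0
```

```bash
python3 - <<'E'
from go import *
go(.427,-.1632,.055,23.4)
from mods import *
m,p,d=snap("side","s1"); C,L,z,u,v=meas("s1")
snap("scene","sc1")
for n in("scene0","sc1"): 
    pass
g=(abs(L[...,0])<.05)&(L[...,1]<-.02)&(L[...,1]>-.143)&(z>.066)&(z<.077)
print("main top",g.sum(),np.round(np.percentile(L[g],[2,98],axis=0),4).tolist(),np.median(z[g]))
cv2.imwrite("pics/s1c.png",cv2.resize(p[110:290,210:400,::-1],(570,540),interpolation=2))
E
```

```text
clock 13.15 pos [ 0.4209 -0.1627  0.0995] yaw -66.49 | tool shift cm [ 0.29 -0.54  4.45] norm 4.5 turn z rad 0.002 j6 19.5
main top 180 [[-0.0222, -0.1387], [0.022, -0.0863]] 0.07300330152902523
```

View pics/s1c.png

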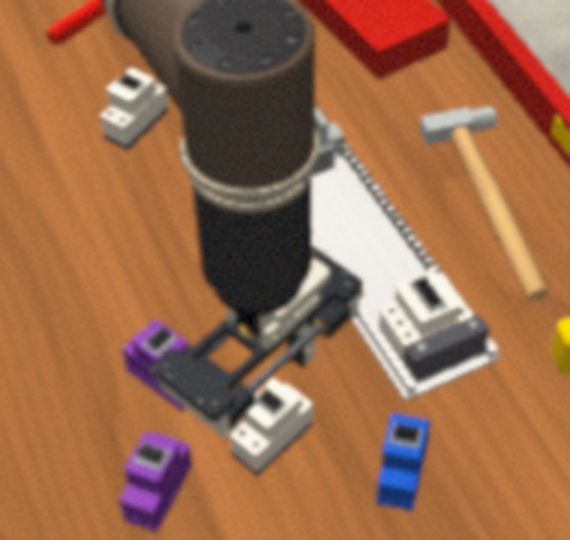

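```bash
python3 - <<'E'
from rail import *
a=np.radians(23.4); A=np.array([[np.cos(a),-np.sin(a)],[np.sin(a),np.cos(a)]])
for n in("w2","s1","w4"):
    m,p,d=load(n); C,L,z,u,v=meas(n); h=cv2.cvtColor(p,cv2.COLOR_RGB2HSV)
    g=(h[...,0]>130)&(h[...,0]<160)&(h[...,1]>100)&(z>.03)&(z<.09)
    q=(C[g][:,:2]-[.427,-.1632])@A
    if len(q): r=np.abs(q[:,1])<.03; print(n,len(q),"near",r.sum(),np.round([q[r,0].min(),q[r,0].max()],3) if r.any() else "", "closest",np.round(q[np.argmin(np.hypot(*q.T))],3))
E
```

```text
w2 4889 near 225 [-0.119 -0.096] closest [-0.073  0.04 ]
s1 403 near 111 [-0.149 -0.099] closest [-0.076  0.039]
w4 72 near 3 [0.005 0.006] closest [0.006 0.005]
```

Request:
move_arm(
  moves=[7.0,0.3,-0.5,2.0,0,0,0,7.0,0,0,2.0,0,0,0,7.0,0,0,0.5,0,0,0,3.5,0,0,0,0,0,0,3.5,0,0,0,0,0,0,3.5,0,0,0,0,0,0,3.5,0,0,0,0,0,0,3.5,0,0,0,0,0,0],
)

```text
clock: 14.05
tool_pos: [0.4285, -0.1634, 0.0564]
orientation: [-179.9, -0.0, -66.7]
force: [-1.4, -0.2, 7.4]
opening: 0.0446
gripper_force: 30.0
```

```bash
python3 - <<'E'
from go import *
o=ctrl.get_obs();print(o["opening"],o["gripper_force"],o["force"]); go(.6172,-.0640,.155,2.65)
E
```

```text
0.04462535216970874 30.00074565410614 [-1.40637288 -0.24173439  7.35349479]
clock 14.05 pos [ 0.4285 -0.1634  0.0564] yaw -66.74 | tool shift cm [ -1.67 -21.27  -9.84] norm 23.5 turn z rad 0.36 j6 19.4
```

Request:
move_arm(
  moves=[3.5,0,0,-4.9,0,0,0,3.5,0,0,-4.9,0,0,0,3.5,-0.2,-2.3,0,0,0,0,3.5,-0.3,-4.0,0,0,0,0,3.5,-0.3,-4.0,0,0,0,0,3.5,-0.3,-4.0,0,0,0,0,3.5,-0.3,-4.0,0,0,0,0,3.5,-0.3,-3.0,0,0,0,0],
)

```text
clock: 14.85
tool_pos: [0.6186, -0.0624, 0.1531]
orientation: [180.0, 0.0, -66.7]
force: [-0.1, -0.9, -2.0]
opening: 0.0449
gripper_force: 30.0
```

Request:
move_arm(
  moves=[3.5,0,0,0,0,0,0.12,3.5,0,0,0,0,0,0.12,3.5,0,0,0,0,0,0.12,3.5,0,0,0,0,0,0,3.5,0,0,0,0,0,0],
)

```text
clock: 15.35
tool_pos: [0.6167, -0.0636, 0.1534]
orientation: [180.0, 0.0, -87.2]
force: [0.6, 0.0, -2.3]
opening: 0.0447
gripper_force: 30.0
```

```bash
python3 - <<'E'
from go import *
from rail import *
go(.6172,-.0640,.0625,2.65)
snap("wrist","w5"); C,L,z,u,v=meas("w5")
g=(abs(L[...,0])<.03)&(L[...,1]<-.05)&(z>.066)&(z<.077)&(v<240)
print("main top",np.round(np.percentile(L[g],[2,98],axis=0),4).tolist())
E
```

```text
clock 15.35 pos [ 0.6167 -0.0636  0.1534] yaw -87.17 | tool shift cm [ 0.04 -0.05  9.09] norm 9.1 turn z rad 0.003 j6 -9.3
main top [[-0.0215, -0.1399], [0.0217, -0.0887]]
```

View pics/w5.png

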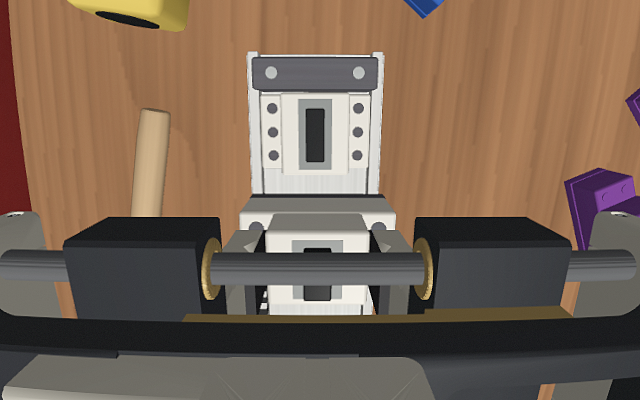

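The main switch sits square near the stop (315,130), and the held breaker is clear of it. Lower.

Request:
move_arm(
  moves=[3.5,0,0,3.0,0,0,0,3.5,0,0,3.0,0,0,0,3.5,0,0,1.8,0,0,0,3.5,0,0,0.8,0,0,0,3.5,0,0,0.5,0,0,0,3.5,0,0,0,0,0,0],
)

```text
clock: 16.0
tool_pos: [0.6174, -0.0636, 0.0632]
orientation: [-180.0, -0.0, -87.3]
force: [-0.3, 0.5, -1.4]
opening: 0.0447
gripper_force: 30.0
```

Request:
move_arm(
  moves=[8.7,0,0,0,0,0,0,8.7,0,0,0,0,0,0,8.7,0,0,-0.5,0,0,0,8.7,0,0,-3,0,0,0,8.7,0,0,-4.5,0,0,0,8.7,0,0,-1.0,0,0,0,8.7,0,0,0,0,0,0],
)

```text
clock: 16.7
tool_pos: [0.6187, -0.0634, 0.1561]
orientation: [-179.6, 0.0, -87.3]
force: [0.7, 0.7, 0.6]
opening: 0.0867
gripper_force: 0.0
```

```bash
python3 - <<'E'
from go import *
go(.4533,.3090,.055,31.7)
from mods import *
snap("scene","sc2"); mods("sc2")
E
```

```text
clock 16.7 pos [ 0.6187 -0.0634  0.1561] yaw -87.34 | tool shift cm [-37.96  14.86  10.04] norm 42.0 turn z rad -0.507 j6 -9.5
sc2 px [175. 136.] bbox [152 119  47  34]
   nose c 0.4243 -0.7418 size 0.1839 0.1692 long-axis deg 76.7 z 0.0689
   base+top c 0.4233 -0.7401 size 0.1842 0.177 long-axis deg 80.4 z 0.0689
sc2 px [376. 142.] bbox [350 126  53  29]
   nose c 0.0472 0.0074 size 0.1488 0.0701 long-axis deg -80.8 z 0.0665
   base+top c 0.045 0.0051 size 0.1883 0.0946 long-axis deg -88.1 z 0.0561
sc2 px [418. 220.] bbox [408 207  19  28]
   nose c 0.4557 0.3095 size 0.0471 0.0377 long-axis deg 28.1 z 0.068
   base+top c 0.4581 0.3103 size 0.0789 0.0369 long-axis deg 32.9 z 0.0568
sc2 px [400. 248.] bbox [387 233  27  31]
   nose c 0.5966 0.3045 size 0.0465 0.0367 long-axis deg -14.4 z 0.0679
   base+top c 0.5976 0.3047 size 0.0836 0.037 long-axis deg -15.8 z 0.0584
```

Request:
move_arm(
  moves=[8.7,-4.2,1.65,0,0,0,0,8.7,-4.2,1.65,0,0,0,0,8.7,-4.2,1.65,0,0,0,0,8.7,-4.2,1.65,0,0,0,0,8.7,-4.2,1.65,0,0,0,0,8.7,-4.2,1.65,0,0,0,0,8.7,-4.2,1.65,0,0,0,0,8.7,-4.2,1.65,0,0,0,0],
)

```text
clock: 17.55
tool_pos: [0.4681, 0.267, 0.1516]
orientation: [179.9, -0.1, -87.4]
force: [1.7, 0.3, 0.7]
opening: 0.0872
gripper_force: 0.0
```

Request:
move_arm(
  moves=[8.7,-4.2,1.65,0,0,0,0,8.7,0,0,1,0,0,-0.127,8.7,0,0,2,0,0,-0.127,8.7,0,0,2,0,0,-0.127,8.7,0,0,0,0,0,-0.126,7.0,0,0,0,0,0,0,7.0,0,0,0,0,0,0],
)

```text
clock: 18.25
tool_pos: [0.4511, 0.3069, 0.1021]
orientation: [180.0, -0.0, -58.5]
force: [-0.3, -0.4, 0.1]
opening: 0.0764
gripper_force: 0.0
```

```bash
python3 go.py .4533 .3090 .055 31.7
```

```text
clock 18.25 pos [0.4511 0.3069 0.1021] yaw -58.52 | tool shift cm [-0.07 -0.3   4.71] norm 4.7 turn z rad -0.004 j6 -23.3
```

Request:
move_arm(
  moves=[7.0,-0.1,-0.3,2.0,0,0,0,7.0,0,0,2.0,0,0,0,7.0,0,0,0.7,0,0,0,3.5,0,0,0,0,0,0,3.5,0,0,0,0,0,0,3.5,0,0,0,0,0,0,3.5,0,0,0,0,0,0,3.5,0,0,0,0,0,0],
)

```text
clock: 19.05
tool_pos: [0.4538, 0.3102, 0.0565]
orientation: [-179.9, 0.0, -58.3]
force: [0.7, 0.3, 4.2]
opening: 0.045
gripper_force: 30.0
```

```bash
python3 go.py .6154 -.025 .165 2.65
```

```text
clock 19.05 pos [0.4538 0.3102 0.0565] yaw -58.31 | tool shift cm [ 37.     3.84 -10.87] norm 38.8 turn z rad 0.507 j6 -23.1
```

Request:
move_arm(
  moves=[3.5,0,0,-4.9,0,0,0,3.5,0,0,-4.9,0,0,0,3.5,2.0,0.2,-1.0,0,0,0,3.5,4.2,0.44,0,0,0,0,3.5,4.2,0.44,0,0,0,0,3.5,4.2,0.44,0,0,0,0,3.5,4.2,0.44,0,0,0,0,3.5,4.2,0.44,0,0,0,0],
)

```text
clock: 19.85
tool_pos: [0.5536, 0.0996, 0.1635]
orientation: [180.0, 0.0, -58.3]
force: [0.1, 1.5, -2.5]
opening: 0.0448
gripper_force: 30.0
```

Request:
move_arm(
  moves=[3.5,4.2,0.44,0,0,0,0,3.5,4.2,0.44,0,0,0,0,3.5,3.6,0.4,0,0,0,0,3.5,2.0,0.2,0,0,0,0,3.5,0,0,0,0,0,0.127,3.5,0,0,0,0,0,0.127,3.5,0,0,0,0,0,0.127,3.5,0,0,0,0,0,0.126],
)

```text
clock: 20.65
tool_pos: [0.6139, -0.0259, 0.163]
orientation: [179.9, 0.0, -87.7]
force: [-0.2, -0.5, -2.6]
opening: 0.0451
gripper_force: 30.0
```

Request:
move_arm(
  moves=[3.5,0,0,0,0,0,0,3.5,0,0,0,0,0,0],
)

```text
clock: 20.85
tool_pos: [0.6142, -0.0256, 0.1633]
orientation: [180.0, 0.0, -87.2]
force: [0.8, 0.5, -2.0]
opening: 0.0446
gripper_force: 30.0
```

```bash
python3 - <<'E'
from go import *
from rail import *
go(.6154,-.025,.0625,2.65)
snap("wrist","w6"); C,L,z,u,v=meas("w6")
g=(abs(L[...,0])<.03)&(L[...,1]<-.035)&(z>.066)&(z<.077)&(v<235)
print("tops",np.round(np.percentile(L[g],[1,99],axis=0),4).tolist())
E
```

```text
clock 20.85 pos [ 0.6142 -0.0256  0.1633] yaw -87.16 | tool shift cm [-0.06 -0.13 10.08] norm 10.1 turn z rad 0.003 j6 -12.9
tops [[-0.0222, -0.1401], [0.0218, -0.0459]]
```

View pics/w6.png

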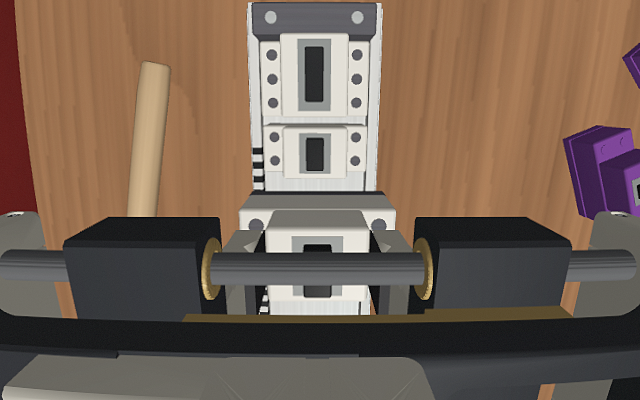

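The main switch (315,75) and first breaker (315,152) stand square in the row. Shift 2 mm away from the row and lower the second.

Request:
move_arm(
  moves=[3.5,-0.2,-0.1,3.0,0,0,0,3.5,0,0,3.0,0,0,0,3.5,0,0,2.5,0,0,0,3.5,0,0,1.1,0,0,0,3.5,0,0,0.5,0,0,0,3.5,0,0,0,0,0,0],
)

```text
clock: 21.5
tool_pos: [0.6157, -0.0236, 0.0634]
orientation: [-180.0, -0.0, -87.3]
force: [0.4, 0.3, -1.8]
opening: 0.0447
gripper_force: 30.0
```

Request:
move_arm(
  moves=[8.7,0,0,0,0,0,0,8.7,0,0,0,0,0,0,8.7,0,0,-0.5,0,0,0,8.7,0,0,-3,0,0,0,8.7,0,0,-4.5,0,0,0,8.7,0,0,-1.5,0,0,0,8.7,0,0,0,0,0,0],
)

```text
clock: 22.2
tool_pos: [0.6176, -0.0234, 0.1618]
orientation: [-179.6, 0.0, -87.3]
force: [-0.2, 0.3, -0.9]
opening: 0.0866
gripper_force: 0.0
```

```bash
python3 - <<'E'
from go import *
go(.5937,.3036,.055,-15.2)
from mods import *
snap("scene","sc3"); mods("sc3")
E
```

```text
clock 22.2 pos [ 0.6176 -0.0234  0.1618] yaw -87.33 | tool shift cm [-32.76   0.94  10.7 ] norm 34.5 turn z rad 0.312 j6 -13.3
sc3 px [175. 136.] bbox [152 119  47  34]
   nose c 0.4232 -0.74 size 0.1786 0.1733 long-axis deg -76.7 z 0.069
   base+top c 0.4219 -0.7388 size 0.1806 0.178 long-axis deg 65.9 z 0.069
sc3 px [376. 142.] bbox [350 126  53  29]
   nose c 0.0449 0.0054 size 0.1491 0.0654 long-axis deg -82.7 z 0.0667
   base+top c 0.0441 0.004 size 0.185 0.0951 long-axis deg -88.5 z 0.0549
sc3 px [400. 248.] bbox [388 233  26  31]
   nose c 0.5961 0.3043 size 0.05 0.0367 long-axis deg -16.8 z 0.0678
   base+top c 0.5977 0.304 size 0.0795 0.0378 long-axis deg -14.5 z 0.0588
```

Request:
move_arm(
  moves=[8.7,-4.7,0.13,0,0,0,0,8.7,-4.7,0.13,0,0,0,0,8.7,-4.7,0.13,0,0,0,0,8.7,-4.7,0.13,0,0,0,0,8.7,-4.7,0.13,0,0,0,0,8.7,-4.7,0.13,0,0,0,0,8.7,-4.6,0.13,0,0,0,0,7.0,0,0,0,0,0,0.1],
)

```text
clock: 23.05
tool_pos: [0.5903, 0.3084, 0.1558]
orientation: [179.9, -0.0, -92.9]
force: [-0.9, -0.6, 0.3]
opening: 0.0828
gripper_force: 0.0
```

Request:
move_arm(
  moves=[7.0,0,0,2,0,0,0.106,7.0,0,0,3,0,0,0.106,7.0,0,0,0,0,0,0,7.0,0,0,0,0,0,0],
)

```text
clock: 23.45
tool_pos: [0.591, 0.3031, 0.1067]
orientation: [179.9, -0.1, -105.1]
force: [-0.2, 0.3, 0.6]
opening: 0.0697
gripper_force: 0.0
```

```bash
python3 go.py .5937 .3036 .055 -15.2
```

```text
clock 23.45 pos [0.591  0.3031 0.1067] yaw -105.05 | tool shift cm [-0.14 -0.26  5.17] norm 5.2 turn z rad 0.003 j6 -59.0
```

Request:
move_arm(
  moves=[7.0,-0.1,-0.2,2.0,0,0,0,7.0,0,0,2.0,0,0,0,7.0,0,0,1.1,0,0,0,3.5,0,0,0,0,0,0,3.5,0,0,0,0,0,0,3.5,0,0,0,0,0,0,3.5,0,0,0,0,0,0,3.5,0,0,0,0,0,0],
)

```text
clock: 24.25
tool_pos: [0.5942, 0.3045, 0.0579]
orientation: [-179.9, 0.1, -105.2]
force: [0.2, 0.4, 4.9]
opening: 0.0447
gripper_force: 30.0
```

```bash
python3 go.py .6136 .017 .165 2.65
```

```text
clock 24.25 pos [0.5942 0.3045 0.0579] yaw -105.22 | tool shift cm [ 27.21  -9.43 -10.74] norm 30.7 turn z rad -0.312 j6 -59.1
```

Request:
move_arm(
  moves=[3.5,0,0,-4.9,0,0,0,3.5,0,0,-4.9,0,0,0,3.5,2.0,-0.7,-1.0,0,0,0,3.5,4.2,-1.46,0,0,0,0,3.5,4.2,-1.46,0,0,0,0,3.5,4.2,-1.46,0,0,0,0,3.5,4.2,-1.46,0,0,0,0,3.5,4.2,-1.46,0,0,0,0],
)

```text
clock: 25.05
tool_pos: [0.6097, 0.0592, 0.1644]
orientation: [180.0, 0.0, -105.2]
force: [0.7, -0.7, -1.9]
opening: 0.0448
gripper_force: 30.0
```

Request:
move_arm(
  moves=[3.5,2.6,-0.9,0,0,0,0,3.5,1.6,-0.55,0,0,0,0,3.5,0,0,0,0,0,-0.104,3.5,0,0,0,0,0,-0.104,3.5,0,0,0,0,0,-0.104,3.5,0,0,0,0,0,0,3.5,0,0,0,0,0,0],
)

```text
clock: 25.75
tool_pos: [0.613, 0.017, 0.1644]
orientation: [180.0, 0.0, -87.5]
force: [-0.0, 0.5, -0.4]
opening: 0.0445
gripper_force: 30.0
```

```bash
python3 - <<'E'
from go import *
from rail import *
go(.6136,.017,.0640,2.65)
snap("wrist","w7"); C,L,z,u,v=meas("w7")
g=(abs(L[...,0])<.03)&(L[...,1]<.0)&(z>.066)&(z<.077)&(v<235)
print("tops",np.round(np.percentile(L[g],[1,99],axis=0),4).tolist())
E
```

```text
clock 25.75 pos [0.613  0.017  0.1644] yaw -87.52 | tool shift cm [ 1.000e-02 -6.000e-02  1.004e+01] norm 10.0 turn z rad -0.003 j6 -17.3
tops [[-0.0223, -0.1173], [0.0218, -0.008]]
```

View pics/w7.png

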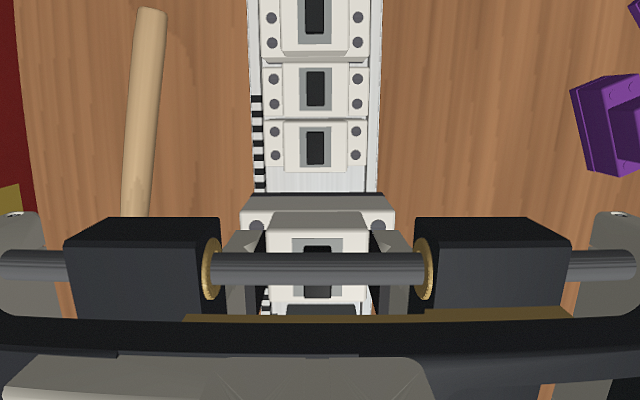

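Main and two breakers are in the row (315,20), (315,88), (315,147), all square. Lower the last.

Request:
move_arm(
  moves=[3.5,0,-0.05,3.0,0,0,0,3.5,0,0,3.0,0,0,0,3.5,0,0,2.5,0,0,0,3.5,0,0,1.1,0,0,0,3.5,0,0,0.4,0,0,0,3.5,0,0,0,0,0,0],
)

```text
clock: 26.4
tool_pos: [0.6139, 0.0169, 0.0651]
orientation: [-180.0, -0.0, -87.4]
force: [0.8, 0.8, -0.6]
opening: 0.0441
gripper_force: 30.0
```

Request:
move_arm(
  moves=[8.7,0,0,0,0,0,0,8.7,0,0,0,0,0,0,8.7,0,0,-0.5,0,0,0,8.7,0,0,-3,0,0,0,8.7,0,0,-4.5,0,0,0,8.7,-3.0,0,-2.0,0,0,0,8.7,-4.5,0,0,0,0,0,8.7,-4.5,0,0,0,0,0],
)

```text
clock: 27.2
tool_pos: [0.6088, 0.1378, 0.167]
orientation: [-179.8, 0.1, -87.5]
force: [0.9, 1.1, -0.4]
opening: 0.0865
gripper_force: 0.0
```

Request:
move_arm(
  moves=[8.7,-2.0,0,0,0,0,0,8.7,0,0,0,0,0,0],
)

```text
clock: 27.4
tool_pos: [0.6074, 0.1593, 0.1653]
orientation: [-179.9, 0.0, -87.2]
force: [0.4, -0.6, -0.3]
opening: 0.0871
gripper_force: 0.0
```

```bash
python3 - <<'E'
from go import *
from rail import *
go(.6040,.1557,.0615,2.65)
snap("wrist","w8"); C,L,z,u,v=meas("w8")
for n,(lo,hi) in {"tops":(-.2,.05),"clampblk":(.08,.25)}.items():
    for a,b in((.066,.090),(.037,.049)):
        g=(abs(L[...,0])<.043)&(L[...,1]>lo)&(L[...,1]<hi)&(z>a)&(z<b)&(v<235)
        if g.sum()>30: print(n,a,np.round(np.percentile(L[g],[1,99],axis=0),4).tolist(),g.sum())
E
```

```text
clock 27.4 pos [0.6074 0.1593 0.1653] yaw -87.19 | tool shift cm [ 0.35  0.36 10.38] norm 10.4 turn z rad 0.003 j6 -29.7
tops 0.066 [[-0.0226, 0.0241], [0.0216, 0.0355]] 1464
tops 0.037 [[-0.0395, 0.0161], [0.0393, 0.0355]] 1552
clampblk 0.066 [[-0.021, 0.1426], [0.0219, 0.1718]] 2138
clampblk 0.037 [[-0.0381, 0.1376], [0.0424, 0.1765]] 2625
```

View pics/w8.png

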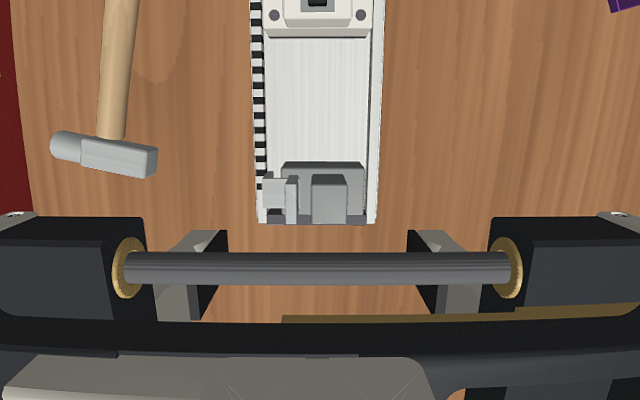

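The clamp is locked fully back at (315,190); the row ends at (315,30). Grip the clamp again.

Request:
move_arm(
  moves=[8.7,0.2,0.4,3.5,0,0,0,8.7,0,0,3.5,0,0,0,8.7,0,0,2.4,0,0,0,8.7,0,0,1.0,0,0,0,3.0,0,0,0,0,0,0,3.0,0,0,0,0,0,0,3.0,0,0,0,0,0,0,3.0,0,0,0,0,0,0],
)

```text
clock: 28.25
tool_pos: [0.6041, 0.1548, 0.062]
orientation: [-179.9, 0.1, -87.4]
force: [0.5, -0.3, -0.3]
opening: 0.0604
gripper_force: 0.0
```

Request:
move_arm(
  moves=[3.0,0,0,0,0,0,0,3.0,0,0,0,0,0,0,3.0,0,0,0,0,0,0,3.0,0,0,0,0,0,0],
)

```text
clock: 28.65
tool_pos: [0.6045, 0.1548, 0.0616]
orientation: [-179.9, 0.0, -87.3]
force: [1.3, -0.9, 4.3]
opening: 0.0361
gripper_force: 30.0
```

Request:
move_arm(
  moves=[3.0,0.8,0,0,0,0,0,3.0,1.3,0,0,0,0,0,3.0,1.3,0,0,0,0,0,3.0,1.3,0,0,0,0,0,3.0,1.3,0,0,0,0,0,3.0,1.3,0,0,0,0,0,3.0,1.3,0,0,0,0,0,3.0,1.0,0,0,0,0,0],
)

```text
clock: 29.45
tool_pos: [0.609, 0.0583, 0.0616]
orientation: [-179.8, 0.1, -87.4]
force: [1.9, 2.5, 5.4]
opening: 0.0361
gripper_force: 30.0
```

Request:
move_arm(
  moves=[3.0,0.4,0,0,0,0,0,3.0,0.4,0,0,0,0,0,3.0,0.4,0,0,0,0,0,3.0,0.4,0,0,0,0,0,3.0,0.3,0,0,0,0,0,3.0,0.2,0,0,0,0,0,3.0,0,0,0,0,0,0],
)

```text
clock: 30.15
tool_pos: [0.61, 0.0383, 0.0616]
orientation: [-179.8, 0.1, -87.4]
force: [0.7, 4.3, 5.4]
opening: 0.0361
gripper_force: 30.0
```

Request:
move_arm(
  moves=[3.0,0.2,0,0,0,0,0,3.0,0,0,0,0,0,0],
)

```text
clock: 30.35
tool_pos: [0.6101, 0.0368, 0.0616]
orientation: [-179.8, 0.1, -87.4]
force: [0.2, 7.3, 6.5]
opening: 0.0362
gripper_force: 30.0
```

Request:
move_arm(
  moves=[3.0,0.15,0,0,0,0,0,3.0,0,0,0,0,0,0],
)

```text
clock: 30.55
tool_pos: [0.6101, 0.0355, 0.0617]
orientation: [-179.8, 0.1, -87.3]
force: [-0.3, 7.9, 5.6]
opening: 0.036
gripper_force: 30.0
```

Request:
move_arm(
  moves=[3.0,0.15,0,0,0,0,0,3.0,0,0,0,0,0,0],
)

```text
clock: 30.75
tool_pos: [0.6102, 0.0348, 0.0616]
orientation: [-179.8, 0.2, -87.4]
force: [-2.0, 11.5, 6.8]
opening: 0.0361
gripper_force: 30.0
```

Request:
move_arm(
  moves=[3.0,0.1,0,0,0,0,0,3.0,0,0,0,0,0,0],
)

```text
clock: 30.95
tool_pos: [0.6102, 0.0347, 0.0616]
orientation: [-179.8, 0.2, -87.3]
force: [-2.5, 16.6, 7.3]
opening: 0.036
gripper_force: 30.0
```

Request:
move_arm(
  moves=[3.0,0.15,0,0,0,0,0,3.0,0,0,0,0,0,0,3.0,0,0,0,0,0,0],
)

```text
clock: 31.25
tool_pos: [0.6102, 0.0343, 0.0617]
orientation: [-179.8, 0.3, -87.3]
force: [-5.2, 22.0, 7.5]
opening: 0.0362
gripper_force: 30.0
```

Request:
move_arm(
  moves=[4.2,0,0,0,0,0,0,5.5,0,0,0,0,0,0,8.0,0,0,0,0,0,0,8.7,0,0,0,0,0,0,8.7,0,0,-3,0,0,0,8.7,0,0,-4.5,0,0,0,8.7,-2,0,-4,0,0,0,8.7,-2,0,-4,0,0,0],
)

```text
clock: 32.05
tool_pos: [0.606, 0.0692, 0.2166]
orientation: [179.9, -0.0, -87.5]
force: [1.1, 0.3, 0.3]
opening: 0.0862
gripper_force: 0.0
```

Request:
move_arm(
  moves=[8.7,0,0,-4,0,0,0,8.7,0,0,0,0,0,0,8.7,0,0,0,0,0,0],
)

```text
clock: 32.35
tool_pos: [0.6067, 0.0698, 0.2561]
orientation: [-180.0, 0.0, -87.4]
force: [-0.1, 0.3, -1.7]
opening: 0.087
gripper_force: 0.0
```

```bash
python3 - <<'E'
from go import *
from rail import *
print(ctrl.get_obs()["tool_pos"])
snap("wrist","w9"); C,L,z,u,v=meas("w9")
for n,(lo,hi,a,b) in {"noses":(-.14,.017,.066,.085),"bases":(-.14,.017,.037,.052),"stop":(-.2,-.1,.048,.054),"post/tab":(.0,.1,.077,.086),"block":(.01,.1,.037,.0435),"tab":(0.01,.1,.077,.086)}.items():
    g=(abs(L[...,0])<.046)&(L[...,1]>lo)&(L[...,1]<hi)&(z>a)&(z<b)&(v<235)
    if n=="tab": g&=L[...,0]>.009
    if g.sum()>30: print(n,np.round(np.percentile(L[g],[1,99],axis=0),4).tolist(),g.sum())
E
```

```text
[0.60672538 0.06977975 0.25608293]
noses [[-0.0222, -0.0906], [0.0215, 0.0153]] 6042
bases [[-0.04, -0.098], [0.039, 0.0154]] 3906
post/tab [[-0.0213, 0.0015], [0.0219, 0.0514]] 1285
block [[-0.0379, 0.0176], [0.0285, 0.0571]] 1050
tab [[0.015, 0.0224], [0.0225, 0.0523]] 271
```

View pics/w9.png

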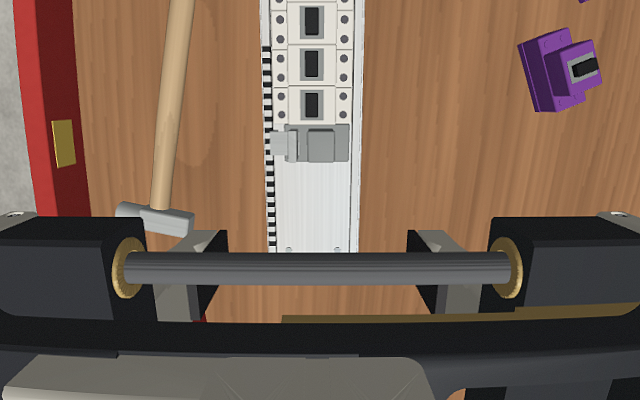

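```bash
python3 - <<'E'
from h import *
m,p,d=snap("side","s9")
cv2.imwrite("pics/s9c.png",cv2.resize(p[60:300,180:480,::-1],(750,600),interpolation=2))
E
```

```text
(no output)
```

View pics/s9c.png

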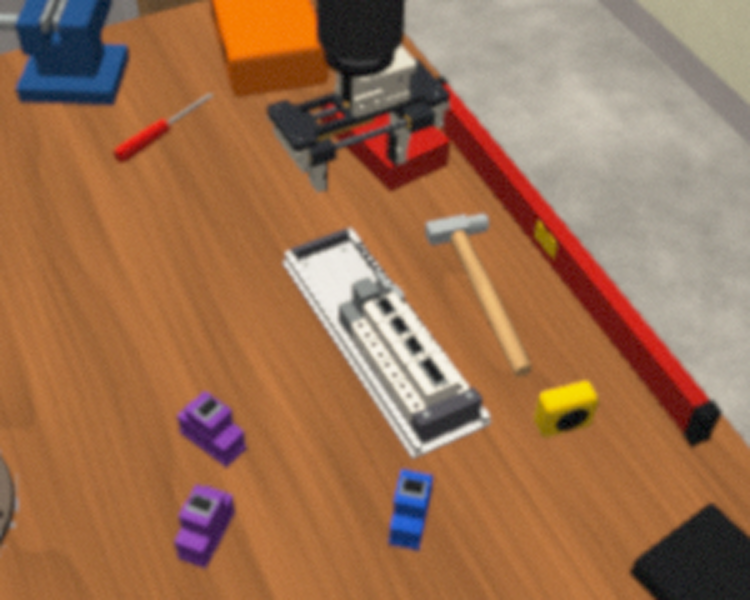

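The row is closed between stop (445,415) and clamp (365,305), with no white module left on the bench and everything else untouched. Handing in.

```bash
python3 -c "
from plant import ctrl
print(ctrl.close_job())"
```

```text
the job is handed in; nothing more can be done
None
```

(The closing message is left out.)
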